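# Swing a terminal's mounting rail into line in its bench fixture

## Robot

A 7-joint arm with a two-finger parallel gripper is mounted at the origin on the work surface. World frame = base frame: x ahead of the robot, y to its left, z up, the work surface at z = 0. Lengths are in m, angles in rad, forces in N, time in s.
With the tool pointing down it reaches from about 0.4 to 0.875 m from the base axis. Payload 19.3 kg.
Tool frame: the origin (TCP) lies at the very end of the fingers, on their centre line; the grasp point (between the pads) lies 19 mm behind it; z points along the fingers, y is the direction in which the jaws open and shut (so a half turn about z gives the same grasp; the last joint's range is limited). The gripper opens to 85 mm and grips with 20 to 120 N. Pads are 22 mm wide; open, the fingers measure 114 mm over their backs; the gripper's body (76 mm by 85 mm) begins 54 mm behind the grasp point. The pads swing forward as they close: fully open they stand 13 mm farther back than shut.
Start: joints at [1.116, 0.521, -0.036, 1.599, 0.021, 1.021, -0.113], TCP at [0.235, -0.579, 0.231] pointing down, gripper open.
Joint ranges: [-2.91, 2.91], [-0.3, 2.13], [-1.5, 1.42], [0.17, 2.43], [-1.26, 4.41], [0.16, 1.93], [-2.52, 2.52]. Speed limits (rad/s): [1.89, 1.89, 2.39, 2.39, 3.01, 3.01, 3.01].

## Interface

Orientations are given as a rotation vector (axis times angle).
In Python, from rig import manip gives the robot as it stands. The module is installed in compiled form; this text tells all that it offers.
- The arm moves only by the shell command python3 -m creep 'ROWS' [FORCE]. ROWS is JSON, a list that holds one entry, the list of rows, each a list of 5 numbers: the shift along the world's x, y, z in m, then the turn about the world's z in rad, then the finger opening in m, from 0 to 0.0854. A call has 1 to 20 rows; each row is the pose to reach, as a shift and turn from the pose measured when the call began; what a row does not reach only later rows make up. A row lasts 1/12 s, in which the tool goes at most 41.7 mm and 7.16 degrees, less where a joint would pass 70% of its speed; a pose out of reach is approached as far as the arm can. A call with a gripper value outside its range is refused whole. The fingers move at their own pace and stop on an object; FORCE is the grip in N (left out, the last holds). Time passes only in rows, so rows that repeat a pose let the fingers close. It gives the time, the measured TCP pose, the force and the opening at its end, in the units of the state.
- manip.state(): the state, without advancing time (a new reading comes with each control period).
- manip.camera(name): name is "scene" or "top"; returns a dict with "color" (480x640x3 uint8, blue, green, red), "K" (3x3 intrinsics, pixels), "camera_from_world" (4x4, takes a point from world to camera coordinates). Camera axes: x right, y down, z forward; pixel columns grow to the right and rows downward; lengths in m; the calibration is good to about 2 mm. A picture is of the moment at which its call begins. There is no depth.
- manip.sign_off(): hands the job in, once; it reports no verdict.
The state is a dict: "time": time; "joint_positions": joint angles; "qvel": joint speeds; "tau": joint torques, N m; "tool_pos": TCP position; "tool_rot": TCP orientation; "force": force on the tool from outside, world axes, zero at the start; "ft_torque": the same for the moment, N m; "opening": finger opening in m.
Only numpy, scipy, OpenCV 4.12 (cv2) and the standard library are available. Lean on these libraries where they do the work, as an engineer would, in place of code of your own. Each camera call takes 0.05 s, during which the arm holds its last target.

## Task

Hook the forked end of the aluminium mounting rail onto the steel post, with the rail lying flat on the desk and still swung well clear of the line on the robot's side, and push it up so that the fork bears on the post. Keeping it bearing there, swing the other end round under the bracket's lip until the rail's side presses firmly against the stop pad, but gently: the pad is held only by friction and must not be shifted from its setting, nor the post or bracket be strained. Let go and leave the rail seated on the post and touching the stop, and leave the other things on the desk alone.

Things in the scene. Friction and masses are not known exactly. Their poses are not given: they have to be found in the camera images.
- rail_center (a point): Mounting rail: loose straight aluminium bar, 34 mm wide (x), 24 mm high (z), 300 to 500 g, lying flat on the desk. Point on its centre line 12 mm above its underside. y runs along the rail from the forked end (-y) to the plain square end (+y). Grasp it across its width near this point, its centre of mass.
- rail: The same rail; origin on its underside below rail_center, same axes.
- rail_seat (a point): Point on the rail's centre line in the fork's slot, 138.5 mm to -y of rail_center: on the post's axis when the fork bears on the post. The slot is 20 mm wide, cut right through in height, open to -y; its flat bottom is 8.5 mm to +y of this point, the prongs end about 17 mm to -y of it, the last 9 mm flaring to about 26 mm.
- rail_tip (a point): Centre of the rail's plain square end, 140 mm to +y of rail_center, 12 mm above the underside.
- post (a point): Point on the axis of the fixed upright steel post, 12 mm above the desk; 17 mm diameter, 40 mm high (slot 3 mm wider). Axes are the fixture's: y along the nominal line to the bracket, x away from the robot, to the stop's side.
- jig: The fixture: post and dark steel bracket, fixed to the desk. Origin at the post's foot, axes as post. Push the rail on it with 3 to 10 N, never over 25 N. A strap 3 mm thick lies on the desk from x = 47 to 73 mm, y = 17 to 292 mm. Beside the rail's middle the desk is otherwise free for 65 mm each side of its centre line when the rail is in line.
- end_wall (a point): Centre line point of the bracket's end wall face, at x 0, y 282 mm from the post; the wall runs x -35 to 60 mm, 36 mm high. A seated rail ends 3.5 mm short of it; one further off its seat jams on it. A lip covers the last 20 mm of y before the wall, from x = -22 mm on, underside 31 mm above the desk: the rail must be swung in beneath it along the desk.
- stop_mark (a point): NOMINAL middle of the stop pad's face, x 17 mm, y 245 mm from the post, 14 mm above the desk. The steel pad (18 mm wide, 16 mm high, facing -x) was set by hand: its real face is up to 12 mm to either side in x, so feel for it; the rail ends up to 0.05 rad off the y axis. It is held by friction and slips at about 12 N; press the rail on it with about 4 to 8 N.
- offcut: Bystander: loose plain offcut of the same bar without fork, 110 x 34 x 24 mm; leave it.
- tape: Bystander: cardboard tape core, 90 mm across, 25 mm high.
- driver: Bystander: screwdriver lying on the desk.
- mug: Bystander: white mug, 90 mm high.
- handset: Bystander: flat black handset, 155 x 75 x 10 mm.
- carton: Bystander: small carton, 120 x 90 x 70 mm.
- fixings: Bystander: grey divided tray, 100 x 140 x 35 mm.

How it is judged:
By the outcome, as a careful person would: the job done as asked, in the order asked, and still so for the second after the job is handed in, with the robot touching nothing.
It also fails if it takes over 72 s, if anything falls off the work surface, if the arm or the gripper's body presses on something with over 40 N, if the wrist force passes 120 N, or if a joint passes its speed limit or range.

## Working session

There is one attempt and no reset: what is moved stays moved. The work goes in short steps, Python scripts to look and compute and a shell command to move; the robot and the scene stay as the last step left them, time stands still between calls to the robot, and variables do not carry over. Pictures are saved under pics/ and viewed, and the job is handed in when it is done.

```bash
mkdir -p pics; python3 - <<'E'
from rig import manip
import cv2
s=manip.state()
print({k:s[k] for k in('time','tool_pos','tool_rot','force','opening')})
for n in('scene','top'):
    c=manip.camera(n); cv2.imwrite(f'pics/{n}0.png',c['color']); print(n,c['K'],c['camera_from_world'])
E
```

```text
{'time': 0.0, 'tool_pos': array([ 0.2344507 , -0.57900027,  0.23072816]), 'tool_rot': array([-3.08255849e+00, -6.00455941e-01,  4.50540537e-04]), 'force': array([-0.20343099, -0.1099618 , -1.22401055]), 'opening': 0.08529493117418468}
scene [[454.31429037   0.         327.36906083]
 [  0.         454.31429037 235.46161332]
 [  0.           0.           1.        ]] [[-0.87203551  0.48934534  0.00975711  0.50191673]
 [ 0.37820992  0.68637271 -0.62116806 -0.17825333]
 [-0.31066271 -0.53799038 -0.78361664  1.14535528]
 [ 0.          0.          0.          1.        ]]
top [[532.50271033   0.         322.38562826]
 [  0.         532.50271033 240.88538001]
 [  0.           0.           1.        ]] [[ 0.1302096  -0.99148514 -0.00163398 -0.0556634 ]
 [-0.96805042 -0.12677543 -0.21634782  0.58278427]
 [ 0.21429851  0.02975234 -0.97631498  1.11562041]
 [ 0.          0.          0.          1.        ]]
```

View pics/scene0.png

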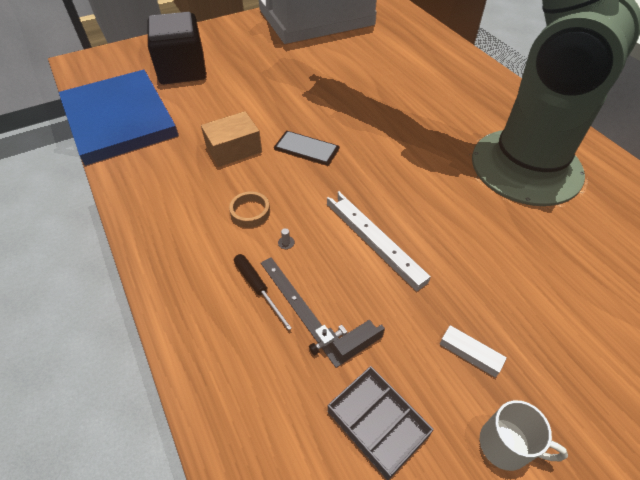

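View pics/top0.png

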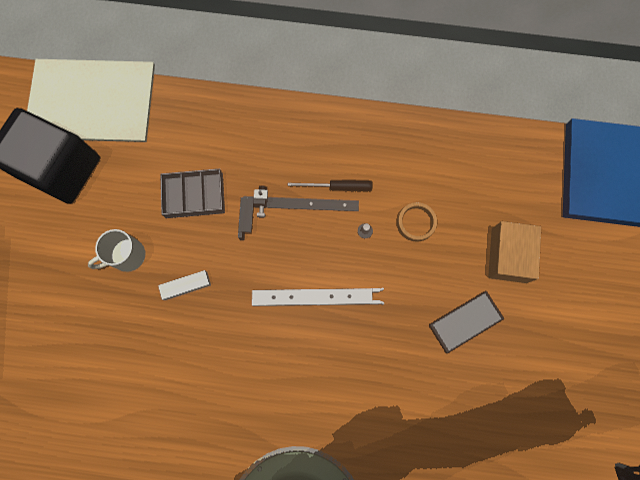

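The scene picture shows the rail at about (335,200)–(425,280), the post at (286,240) and the bracket at (350,340). The top picture shows the rail at (252–383, 297), the post at (366,229) and the bracket at (245,215). I'll enlarge both.

```bash
python3 - <<'E'
import cv2
def crop(n,x0,y0,w,h,s,o):
    a=cv2.imread(f'pics/{n}.png')[y0:y0+h,x0:x0+w]; a=cv2.resize(a,None,fx=s,fy=s,interpolation=cv2.INTER_CUBIC)
    for x in range((x0+9)//10*10,x0+w,10): cv2.putText(a,str(x),((x-x0)*s,8),0,.3,(0,255,255),1);cv2.line(a,((x-x0)*s,10),((x-x0)*s,14),(0,255,255),1)
    for y in range((y0+9)//10*10,y0+h,10): cv2.putText(a,str(y),(0,(y-y0)*s+4),0,.3,(0,255,255),1);cv2.line(a,(20,(y-y0)*s),(24,(y-y0)*s),(0,255,255),1)
    cv2.imwrite(f'pics/{o}.png',a)
crop('top0',230,180,160,120,5,'t1')
crop('top0',240,280,160,35,5,'t2')
crop('scene0',260,180,180,120,4,'s1')
crop('scene0',255,220,140,145,4,'s2')
E
```

```text
(no output)
```

View pics/t1.png

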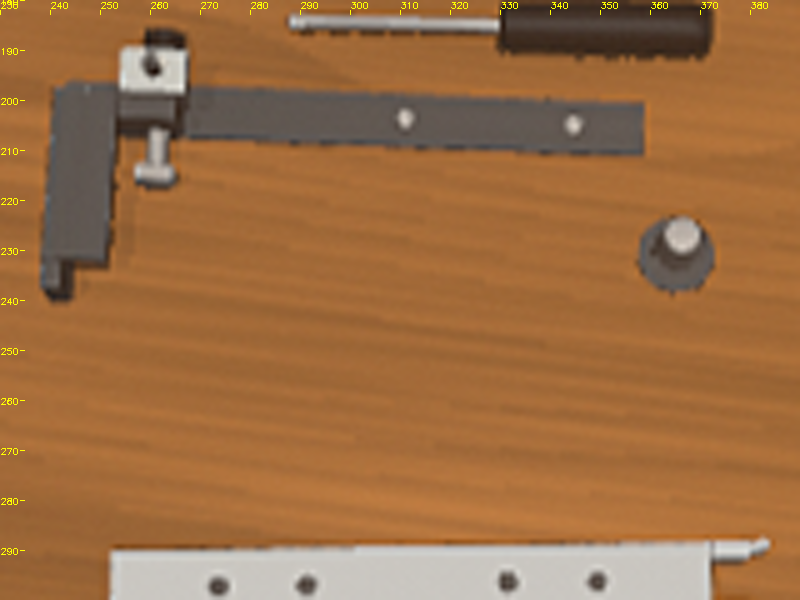

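View pics/t2.png

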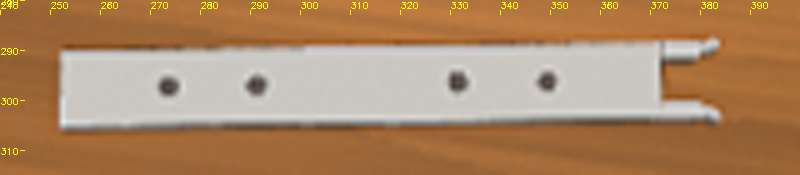

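View pics/s1.png

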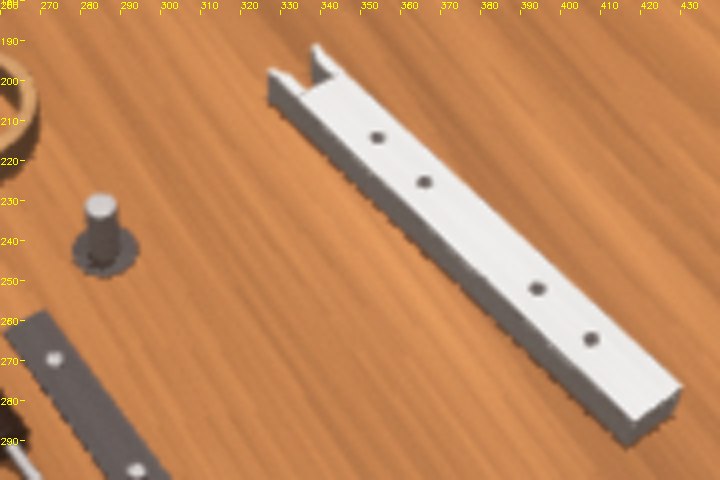

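View pics/s2.png

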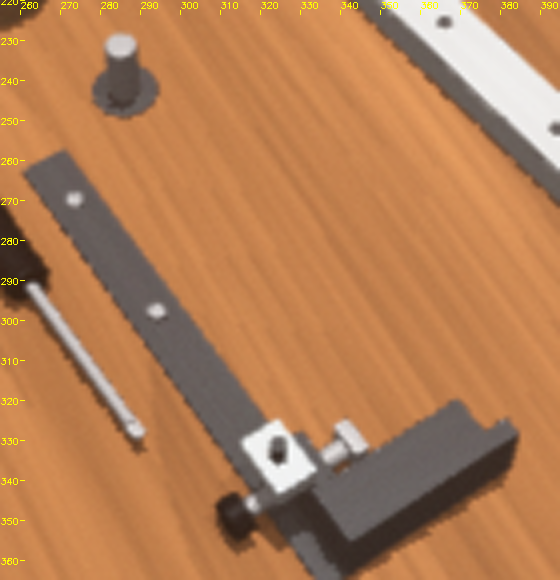

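```bash
cat > h.py <<'E'
import numpy as np
CAM={'scene':(np.array([[454.31429037,0,327.36906083],[0,454.31429037,235.46161332],[0,0,1]]),np.array([[-0.87203551,0.48934534,0.00975711,0.50191673],[0.37820992,0.68637271,-0.62116806,-0.17825333],[-0.31066271,-0.53799038,-0.78361664,1.14535528]])),
'top':(np.array([[532.50271033,0,322.38562826],[0,532.50271033,240.88538001],[0,0,1]]),np.array([[0.1302096,-0.99148514,-0.00163398,-0.0556634],[-0.96805042,-0.12677543,-0.21634782,0.58278427],[0.21429851,0.02975234,-0.97631498,1.11562041]]))}
P={n:K@M for n,(K,M) in CAM.items()}
def tri(t,s):
    A=[]
    for n,p in(('top',t),('scene',s)):
        A+= [p[0]*P[n][2]-P[n][0],p[1]*P[n][2]-P[n][1]]
    v=np.linalg.svd(np.array(A))[2][-1];X=v[:3]/v[3]
    return X
def proj(n,X):
    q=P[n]@np.append(X,1);return q[:2]/q[2]
def atz(n,p,z):
    A=[];b=[]
    for r in(p[0]*P[n][2]-P[n][0],p[1]*P[n][2]-P[n][1]):A.append(r[:2]);b.append(-r[3]-r[2]*z)
    return np.append(np.linalg.solve(A,b),z)
E
python3 - <<'E'
from h import *
np.set_printoptions(precision=4,suppress=True)
L={'post':((366.4,227),(285,231.2)),
'h1':((349.6,296.2),(354.5,214.5)),'h2':((331.6,296.3),(366.2,225.5)),'h3':((291.4,297.1),(394.5,252)),'h4':((273.6,297.2),(407.7,265)),
'tipA':((252.4,290.4),(418.5,285.2)),'tipB':((252.4,304.8),(430.5,276.5)),
'slotA':((372.2,292),(335.5,203.5)),'slotB':((372.2,300),(343.5,199)),
'st1':((344.6,205),(273.5,269.7)),'st2':((311,203.6),(294,297.7)),
'strapc':((358.7,200.5),(261,263)),'strapd':((358.6,210.8),(271.5,257.5)),
'padtopmid':((261,214.5),(342.5,327))}
X={k:tri(*v) for k,v in L.items()}
for k,v in L.items(): print(k,X[k],np.linalg.norm(proj('top',X[k])-v[0]),np.linalg.norm(proj('scene',X[k])-v[1]))
def a(p,q): d=X[p]-X[q];return np.linalg.norm(d),np.arctan2(d[1],d[0])
for p,q in(('h4','h1'),('h3','h2'),('st2','st1'),('tipA','tipB'),('slotA','slotB'),('h4','h3'),('strapc','strapd')):print(p,q,a(p,q))
E
```

```text
post [ 0.6371 -0.0741  0.0336] 0.03091671726217771 0.04583349852408788
h1 [ 0.4763 -0.055   0.0178] 0.22470350675300094 0.3115500200301913
h2 [ 0.4708 -0.0149  0.0185] 0.19289050643506772 0.27250711306431236
h3 [0.4573 0.0745 0.0183] 0.15452163829974683 0.22745194404805677
h4 [0.452  0.1143 0.0174] 0.17485696949158117 0.2621749889078252
tipA [0.4611 0.1641 0.0165] 0.13355849903499328 0.20682132974190934
tipB [0.4286 0.1592 0.0176] 0.3417688539904474 0.5177157587446949
slotA [ 0.4939 -0.1056  0.0141] 0.3810617628270267 0.5180930371312145
slotB [ 0.4743 -0.1064  0.0189] 0.17873204730049785 0.24080551919780796
st1 [ 0.6926 -0.0185  0.    ] 0.11357399702059574 0.178603574317697
st2 [ 0.6856  0.0611 -0.0004] 0.015128319227640186 0.02492168796691285
strapc [ 0.7084 -0.05   -0.0037] 0.25768746715889884 0.4007138797398657
strapd [ 0.6831 -0.0527 -0.0041] 0.3017749015295436 0.46314319970471596
padtopmid [0.6391 0.1714 0.0189] 0.22497544737718844 0.388365173472848
h4 h1 (np.float64(0.17105054538823478), np.float64(1.7135184464965378))
h3 h2 (np.float64(0.0903961092071594), np.float64(1.7202152754773672))
st2 st1 (np.float64(0.07998857058274543), np.float64(1.658204397865948))
tipA tipB (np.float64(0.032841058999537376), np.float64(0.15123883540797176))
slotA slotB (np.float64(0.020134374292518784), np.float64(0.040115257260838186))
h4 h3 (np.float64(0.04018839192697492), np.float64(1.704579742263576))
strapc strapd (np.float64(0.025438124854670733), np.float64(0.10454183761721589))
```

```bash
python3 -m creep '[[[0.231,0.602,-0.08,1.329,0.0854],[0.231,0.602,-0.08,1.329,0.0854],[0.231,0.602,-0.08,1.329,0.0854],[0.231,0.602,-0.08,1.329,0.0854],[0.231,0.602,-0.08,1.329,0.0854],[0.231,0.602,-0.08,1.329,0.0854],[0.231,0.602,-0.08,1.329,0.0854],[0.231,0.602,-0.08,1.329,0.0854],[0.231,0.602,-0.08,1.329,0.0854],[0.231,0.602,-0.08,1.329,0.0854],[0.231,0.602,-0.08,1.329,0.0854],[0.231,0.602,-0.08,1.329,0.0854],[0.231,0.602,-0.08,1.329,0.0854],[0.231,0.602,-0.08,1.329,0.0854],[0.231,0.602,-0.08,1.329,0.0854],[0.231,0.602,-0.08,1.329,0.0854],[0.231,0.602,-0.08,1.329,0.0854],[0.231,0.602,-0.08,1.329,0.0854],[0.231,0.602,-0.08,1.329,0.0854],[0.231,0.602,-0.08,1.329,0.0854]]]'
python3 - <<'E'
from h import *
np.set_printoptions(precision=4,suppress=True)
for k,t,s,z in(('post',(366.4,227),(285,231.2),.04),('h1',(349.6,296.2),(354.5,214.5),.024),('h4',(273.6,297.2),(407.7,265),.024),('st1',(344.6,205),(273.5,269.7),.003)):
  print(k,atz('top',t,z),atz('scene',s,z))
from rig import manip
import cv2
s=manip.state();print(s['time'],s['tool_pos'],s['tool_rot'],s['joint_positions'],s['force'])
for n in('scene','top'): cv2.imwrite(f'pics/{n}1.png',manip.camera(n)['color'])
E
```

```text
time: 1.77
tool_pos: [0.4651, 0.0218, 0.1508]
tool_rot: [-2.059, -2.372, 0.002]
force: [-0.2, 0.1, -0.3]
opening: 0.0853
post [ 0.6353 -0.0737  0.04  ] [ 0.639  -0.0692  0.04  ]
h1 [ 0.4759 -0.0552  0.024 ] [ 0.479 -0.05   0.024]
h4 [0.4516 0.1133 0.024 ] [0.4551 0.1179 0.024 ]
st1 [ 0.6915 -0.0184  0.003 ] [ 0.6935 -0.0169  0.003 ]
1.7667 [0.4651 0.0218 0.1508] [-2.0586 -2.3725  0.0022] [ 0.2218  0.428  -0.5021  2.0642  0.3076  0.7222 -0.3344] [-0.2259  0.104  -0.2951]
```

View pics/scene1.png

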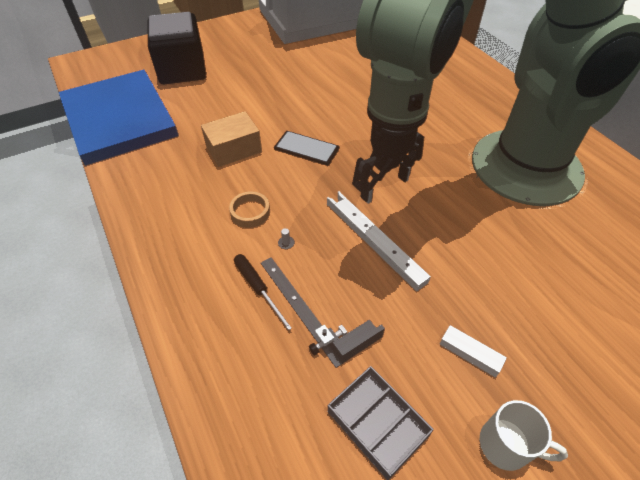

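View pics/top1.png

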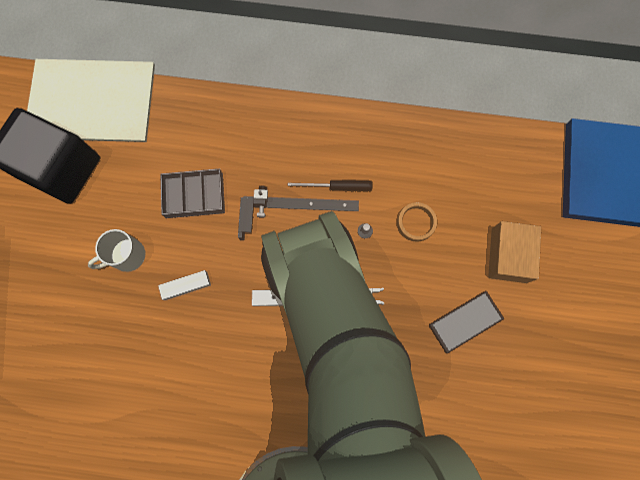

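Scene picture: the open fingers are at (363,190) and (407,178), above and straddling the rail. The top view shows the arm covering the rail between (285,297) and (370,297), with both ends free. I'll descend.

```bash
python3 -m creep '[[[0,0.001,-0.04,0,0.0854],[0,0.001,-0.08,0,0.0854],[0,0.001,-0.11,0,0.0854],[0,0.001,-0.125,0,0.0854],[0,0.001,-0.135,0,0.0854],[0,0.001,-0.14,0,0.0854],[0,0.001,-0.143,0,0.0854],[0,0.001,-0.145,0,0.0854],[0,0.001,-0.145,0,0.0854]]]'
```

```text
time: 2.62
tool_pos: [0.4658, 0.0227, 0.0065]
tool_rot: [2.059, 2.372, -0.0]
force: [0.4, -0.7, 0.6]
opening: 0.0853
```

```bash
python3 -m creep '[[[0,0,-0.0015,0,0.03],[0,0,-0.0015,0,0.03],[0,0,-0.0015,0,0.03],[0,0,-0.0015,0,0.03],[0,0,-0.0015,0,0.03],[0,0,-0.0015,0,0.03],[0,0,-0.0015,0,0.03],[0,0,-0.0015,0,0.03]]]' 50
```

```text
time: 3.28
tool_pos: [0.466, 0.0227, 0.0055]
tool_rot: [2.059, 2.371, 0.0]
force: [-1.9, -0.7, 10.2]
opening: 0.0328
```

```bash
python3 -m creep '[[[0,0,0.01,0,0.03],[0,0,0.02,0,0.03],[0,0,0.03,0,0.03],[0,0,0.03,0,0.03],[0,0,0.03,0,0.03]]]'
python3 -m creep '[[[0.02,0.015,0,0.07,0.03],[0.05,0.035,0,0.15,0.03],[0.08,0.06,0,0.25,0.03],[0.093,0.07,0,0.297,0.03],[0.093,0.07,0,0.297,0.03],[0.093,0.07,0,0.297,0.03],[0.093,0.07,0,0.297,0.03]]]'
python3 - <<'E'
from rig import manip
import cv2
for n in('scene','top'): cv2.imwrite(f'pics/{n}2.png',manip.camera(n)['color'])
a=cv2.imread('pics/top2.png')[160:310,220:420];cv2.imwrite('pics/t3.png',cv2.resize(a,None,fx=4,fy=4,interpolation=cv2.INTER_CUBIC))
a=cv2.imread('pics/scene2.png')[190:340,260:460];cv2.imwrite('pics/s3.png',cv2.resize(a,None,fx=4,fy=4,interpolation=cv2.INTER_CUBIC))
E
```

```text
time: 3.7
tool_pos: [0.4665, 0.0225, 0.0362]
tool_rot: [2.059, 2.37, 0.002]
force: [-0.3, -0.1, -4.1]
opening: 0.033
time: 4.28
tool_pos: [0.5585, 0.0918, 0.0356]
tool_rot: [1.687, 2.649, 0.0]
force: [-0.4, 0.3, -3.4]
opening: 0.033
```

View pics/t3.png

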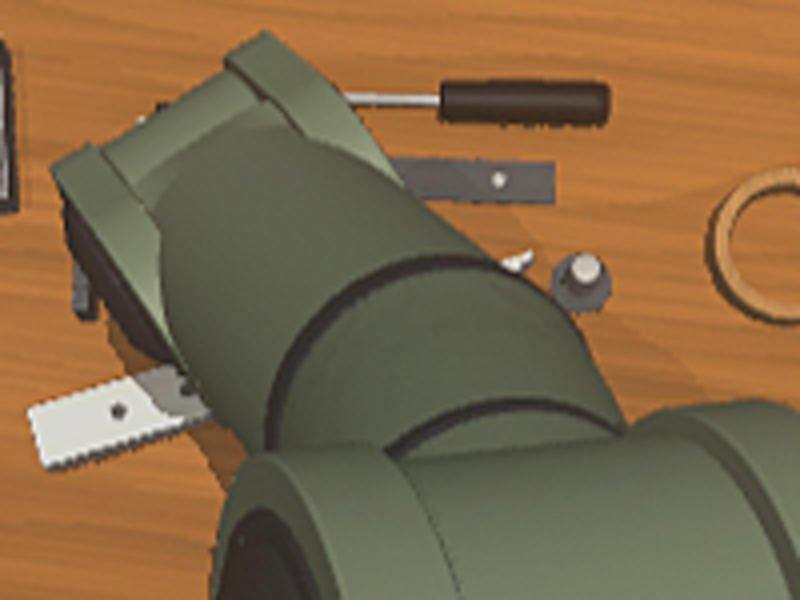

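View pics/s3.png

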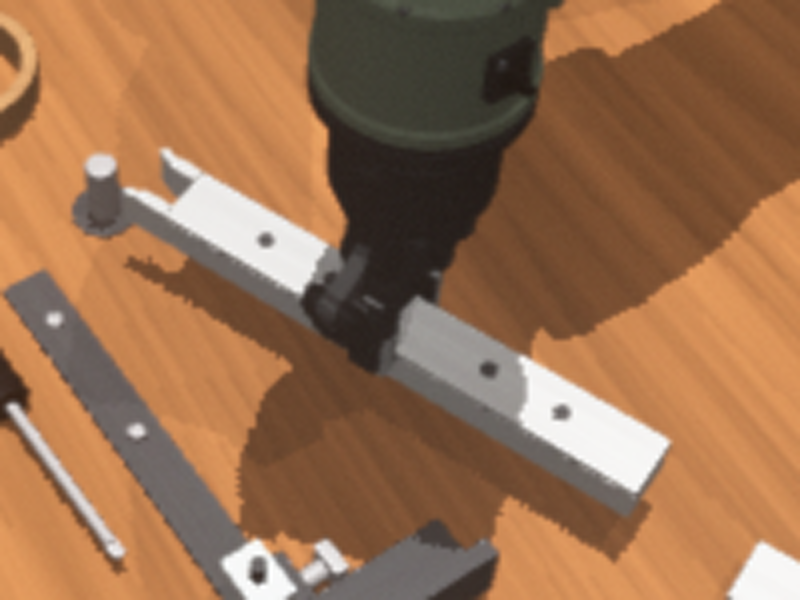

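Scene picture: the fork prong tips are at (291.8,238) and (300.8,228), and the post top is at (285.3,231.3). The rail is gripped at its middle and lifted 30 mm. I'll lower it to just above the desk and measure there.

```bash
python3 -m creep '[[[0,0,-0.012,0,0.03],[0,0,-0.022,0,0.03],[0,0,-0.027,0,0.03],[0,0,-0.028,0,0.03],[0,0,-0.028,0,0.03]]]'
python3 - <<'E'
from rig import manip
import cv2
for n in('scene','top'): cv2.imwrite(f'pics/{n}3.png',manip.camera(n)['color'])
s=manip.state();print(s['tool_pos'],s['tool_rot'],s['force'])
a=cv2.imread('pics/scene3.png')[195:345,260:460];cv2.imwrite('pics/s4.png',cv2.resize(a,None,fx=4,fy=4,interpolation=cv2.INTER_CUBIC))
a=cv2.imread('pics/scene3.png')[210:270,270:350];cv2.imwrite('pics/s5.png',cv2.resize(a,None,fx=10,fy=10,interpolation=cv2.INTER_CUBIC))
E
```

```text
time: 4.8
tool_pos: [0.5583, 0.0916, 0.0073]
tool_rot: [1.687, 2.649, -0.001]
force: [0.1, -0.2, -3.5]
opening: 0.0329
[0.55881934 0.09175776 0.00809806] [1.68695304e+00 2.64814903e+00 7.19776412e-04] [ 0.17756301 -0.22000421 -3.70840025]
```

View pics/s4.png

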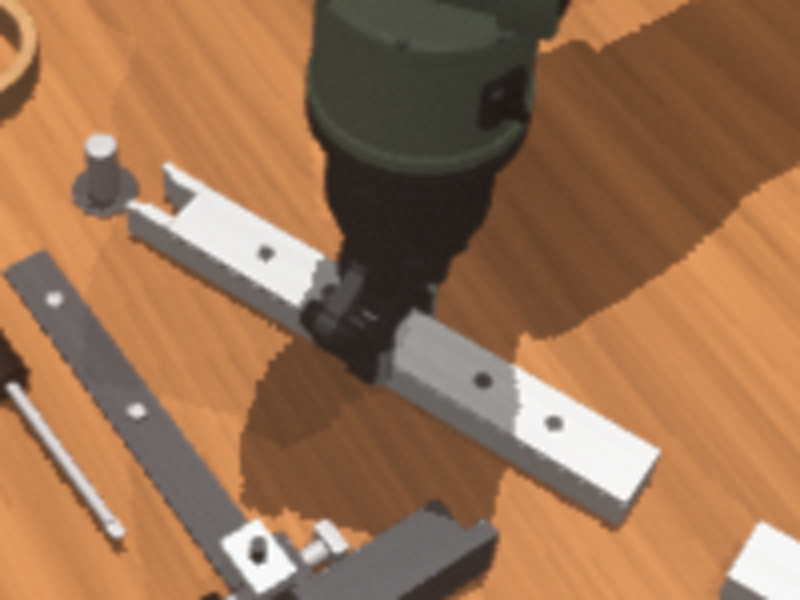

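View pics/s5.png

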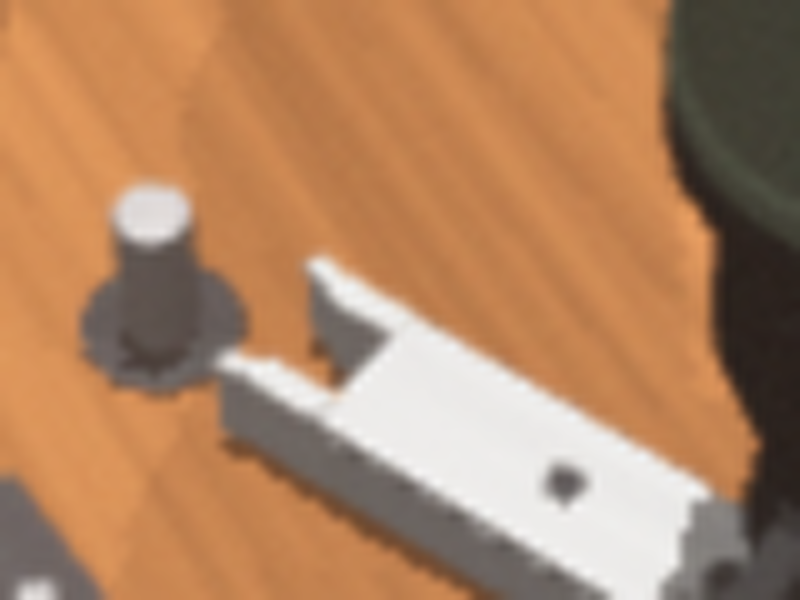

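```bash
python3 - <<'E'
from h import *
np.set_printoptions(precision=4,suppress=True)
z=.0265
q=lambda p:atz('scene',p,z)[:2]
post=atz('scene',(285.1,231.4),.04)[:2]
H=np.array([q(p) for p in((326.5,258.3),(381,290),(398.5,301))])
c=H.mean(0);u=np.linalg.svd(H-c)[2][0];u*=np.sign(u[1])
n=np.array([u[1],-u[0]])
print('post',post,'ang',np.arctan2(-u[0],u[1]))
for nm,p in(('slotA',(303,251)),('slotB',(309.7,243)),('tipP',(291.5,245.8)),('tipQ',(301.8,236.2)),('endA',(415.3,320)),('endB',(425,308))):
  d=q(p)-post;print(nm,'along',d@u,'across (holes line)',(q(p)-c)@n)
print('post across from hole line',(post-c)@n)
print('tool along/across vs hole line',(np.array([.5588,.0918])-c)@u,(np.array([.5588,.0918])-c)@n)
# first estimate check in same camera: 
E
```

```text
post [ 0.6391 -0.0687] ang 0.4375836886588095
slotA along 0.05500878796992339 across (holes line) 0.013690201060425265
slotB along 0.05366249884596385 across (holes line) -0.01106036474195301
tipP along 0.02745907414833694 across (holes line) 0.017100870650660894
tipQ along 0.029223989555608506 across (holes line) -0.015701383641221867
endA along 0.31998348700958934 across (holes line) 0.017323986554286283
endB along 0.32262724958003675 across (holes line) -0.015702718547036695
post across from hole line 0.0029155893954257123
tool along/across vs hole line -0.025315533752200206 -0.001821981180031411
```

```bash
python3 -m creep '[[[0.002,0.001,-0.001,0,0.03],[0.002,0.001,-0.002,0,0.03],[0.004,-0.003,-0.002,0,0.03],[0.006,-0.008,-0.002,0,0.03],[0.01,-0.016,-0.002,0,0.03],[0.013,-0.022,-0.002,0,0.03],[0.0155,-0.0275,-0.002,0,0.03],[0.0173,-0.0316,-0.002,0,0.03],[0.0173,-0.0316,-0.002,0,0.03],[0.0173,-0.0316,-0.002,0,0.03]]]' 30
python3 - <<'E'
from rig import manip
import cv2
cv2.imwrite('pics/scene4.png',manip.camera('scene')['color'])
s=manip.state();print(s['tool_pos'],s['tool_rot'],s['force'],s['ft_torque'])
a=cv2.imread('pics/scene4.png')[205:265,265:345];cv2.imwrite('pics/s6.png',cv2.resize(a,None,fx=10,fy=10,interpolation=cv2.INTER_CUBIC))
E
```

```text
time: 5.73
tool_pos: [0.5761, 0.0599, 0.0061]
tool_rot: [1.688, 2.648, 0.001]
force: [0.1, -0.4, -3.2]
opening: 0.0328
[0.57600439 0.06032395 0.0060714 ] [1.68720746e+00 2.64829553e+00 1.00842404e-03] [ 0.36179596 -0.41955974 -3.43988193] [0.00042556 0.00549132 0.01352745]
```

View pics/s6.png

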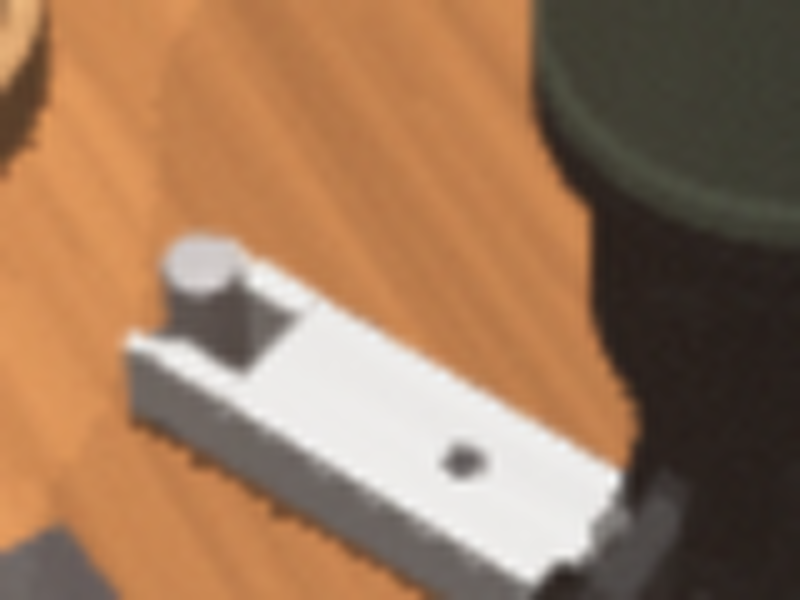

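The post now stands inside the slot, post top at (285.5,231.5) and slot bottom at about (292,239.5), with no side force. I'll set the rail on the desk and close the gap slowly.

```bash
python3 -m creep '[[[0,0,-0.001,0,0.03],[0,0,-0.001,0,0.03],[0.0009,-0.0018,-0.001,0,0.03],[0.0017,-0.0036,-0.001,0,0.03],[0.0025,-0.0054,-0.001,0,0.03],[0.0025,-0.0054,-0.001,0,0.03]]]'
python3 -m creep '[[[0.0002,-0.0005,0,0,0.03],[0.0004,-0.0009,0,0,0.03],[0.0004,-0.0009,0,0,0.03]]]'
```

```text
time: 6.28
tool_pos: [0.5788, 0.0561, 0.0056]
tool_rot: [1.686, 2.649, 0.003]
force: [-1.3, 2.3, 4.5]
opening: 0.0326
time: 6.53
tool_pos: [0.5791, 0.0555, 0.0056]
tool_rot: [1.685, 2.649, 0.003]
force: [-0.4, 1.7, -1.2]
opening: 0.0332
```

```bash
python3 -m creep '[[[0.0004,-0.0009,0,0,0.03],[0.0004,-0.0009,0,0,0.03]]]'
```

```text
time: 6.7
tool_pos: [0.5796, 0.0547, 0.0056]
tool_rot: [1.685, 2.65, 0.004]
force: [-1.1, 1.9, -0.4]
opening: 0.0328
```

```bash
python3 -m creep '[[[0.0004,-0.0009,0,0,0.03],[0.0004,-0.0009,0,0,0.03]]]';python3 -m creep '[[[0.0004,-0.0009,0,0,0.03],[0.0004,-0.0009,0,0,0.03]]]'
```

```text
time: 6.87
tool_pos: [0.5801, 0.0536, 0.0056]
tool_rot: [1.685, 2.649, 0.004]
force: [-0.7, 0.6, -0.9]
opening: 0.0329
time: 7.03
tool_pos: [0.5806, 0.0525, 0.0056]
tool_rot: [1.686, 2.649, 0.004]
force: [-0.5, 0.8, -1.6]
opening: 0.0326
```

```bash
python3 -m creep '[[[0.0004,-0.0009,0,0,0.03],[0.0004,-0.0009,0,0,0.03]]]'
```

```text
time: 7.2
tool_pos: [0.5809, 0.0519, 0.0056]
tool_rot: [1.686, 2.65, 0.004]
force: [-1.6, 3.2, -0.2]
opening: 0.0329
```

```bash
python3 -m creep '[[[0.0004,-0.0009,0,0,0.03],[0.0004,-0.0009,0,0,0.03]]]'; python3 -c "
from rig import manip
s=manip.state();print(s['tool_pos'],s['force'],s['ft_torque'])"
```

```text
time: 7.37
tool_pos: [0.5809, 0.0518, 0.0056]
tool_rot: [1.685, 2.651, 0.005]
force: [-3.1, 6.7, 1.1]
opening: 0.0332
[0.58088636 0.05183822 0.00558345] [-3.1181221   6.65387942  1.07304508] [ 1.23349424  0.86666062 -0.09010369]
```

```bash
python3 - <<'E'
import numpy as np
R=.1385;p0=.438;b=.0007
f=lambda p:np.array([-R*np.sin(p),R*np.cos(p)])
u=lambda p:np.array([-np.sin(p),np.cos(p)])
for d in np.arange(0,.25,.02):
  q=f(p0-d)-f(p0)-b*u(p0-d);print(round(-d,2),np.round(q,4),'abs',np.round(np.array([.6397,-.0736])+f(p0-d),4))
E
```

```text
-0.0 [ 0.0003 -0.0006] abs [0.581  0.0518]
-0.02 [0.0028 0.0005] abs [0.5835 0.053 ]
-0.04 [0.0053 0.0016] abs [0.586  0.0541]
-0.06 [0.0079 0.0026] abs [0.5886 0.0551]
-0.08 [0.0105 0.0036] abs [0.5912 0.0561]
-0.1 [0.013  0.0046] abs [0.5938 0.0571]
-0.12 [0.0157 0.0055] abs [0.5964 0.058 ]
-0.14 [0.0183 0.0063] abs [0.599  0.0588]
-0.16 [0.0209 0.0071] abs [0.6017 0.0596]
-0.18 [0.0236 0.0078] abs [0.6044 0.0603]
-0.2 [0.0263 0.0085] abs [0.607 0.061]
-0.22 [0.0289 0.0091] abs [0.6097 0.0616]
-0.24 [0.0316 0.0097] abs [0.6125 0.0622]
```

```bash
python3 -m creep '[[[0.0003,-0.0006,0,0,0.03],[0.0015,0,0,-0.01,0.03],[0.0028,0.0005,0,-0.02,0.03],[0.0040,0.0011,0,-0.03,0.03],[0.0053,0.0016,0,-0.04,0.03],[0.0053,0.0016,0,-0.04,0.03]]]'; python3 -c "
from rig import manip
s=manip.state();print(s['tool_pos'],s['force'],s['ft_torque'])"
```

```text
time: 7.87
tool_pos: [0.5857, 0.054, 0.0056]
tool_rot: [-1.738, -2.616, -0.004]
force: [-4.4, 4.3, 2.9]
opening: 0.0329
[0.58571538 0.05399289 0.00555095] [-4.42286994  4.33528339  2.90095145] [ 0.860226    1.04340303 -0.25868855]
```

```bash
python3 -m creep '[[[0.0016,0,0,-0.01,0.03],[0.0032,0.0005,0,-0.02,0.03],[0.0045,0.001,0,-0.03,0.03],[0.0057,0.0014,0,-0.04,0.03],[0.007,0.0019,0,-0.05,0.03],[0.0083,0.0024,0,-0.06,0.03],[0.0096,0.0029,0,-0.07,0.03],[0.0109,0.0033,0,-0.08,0.03],[0.0122,0.0037,0,-0.09,0.03],[0.0135,0.0041,0,-0.1,0.03],[0.0135,0.0041,0,-0.1,0.03]]]'; cat > st.py <<'E'
from rig import manip
import numpy as np
s=manip.state();r=s['tool_rot'];p=(2*np.arctan2(r[1],r[0])-np.pi/2)%np.pi
if p>2:p-=np.pi
u=np.array([-np.sin(p),np.cos(p)]);n=np.array([np.cos(p),np.sin(p)]);F=s['force'][:2]
print('t',round(s['time'],2),'phi',round(p,4),'pos',np.round(s['tool_pos'],4),'Fu',round(F@u,2),'Fn',round(F@n,2),'Fz',round(s['force'][2],2),'Mz',round(s['ft_torque'][2],3),'C',np.round(s['tool_pos'][:2]-.1385*u,4))
E
python3 st.py
```

```text
time: 8.78
tool_pos: [0.5983, 0.0585, 0.0055]
tool_rot: [-1.867, -2.524, -0.003]
force: [-7.6, 4.6, 6.9]
opening: 0.0331
t 8.78 phi 0.2974 pos [0.5983 0.0585 0.0055] Fu 6.64 Fn -5.95 Fz 6.94 Mz -0.422 C [ 0.6389 -0.0739]
```

```bash
python3 -m creep '[[[0.0002,-0.0007,0.0005,0,0.03],[0.0002,-0.0007,0.0005,0,0.03]]]';python3 st.py; python3 - <<'E'
import numpy as np
R=.1385;b=.0007
f=lambda p:np.array([-R*np.sin(p),R*np.cos(p)])
u=lambda p:np.array([-np.sin(p),np.cos(p)])
for p0 in(.297,):
 for d in np.arange(0,.25,.02):
  q=f(p0-d)-f(p0)-b*u(p0-d);print(round(-d,2),np.round(q,4))
E
```

```text
time: 8.95
tool_pos: [0.598, 0.0584, 0.0059]
tool_rot: [-1.865, -2.524, -0.003]
force: [-3.5, 5.8, -3.8]
opening: 0.0331
t 8.95 phi 0.2977 pos [0.598  0.0584 0.0059] Fu 6.58 Fn -1.68 Fz -3.75 Mz -0.141 C [ 0.6386 -0.074 ]
-0.0 [ 0.0002 -0.0007]
-0.02 [0.0028 0.0001]
-0.04 [0.0055 0.0008]
-0.06 [0.0082 0.0015]
-0.08 [0.0109 0.0021]
-0.1 [0.0136 0.0027]
-0.12 [0.0163 0.0032]
-0.14 [0.019  0.0037]
-0.16 [0.0217 0.0041]
-0.18 [0.0244 0.0044]
-0.2 [0.0272 0.0047]
-0.22 [0.0299 0.005 ]
-0.24 [0.0327 0.0051]
```

```bash
python3 -m creep '[[[0.0015,-0.0003,-0.0002,-0.01,0.03],[0.0028,0.0001,-0.0002,-0.02,0.03],[0.0041,0.0004,-0.0002,-0.03,0.03],[0.0054,0.0008,-0.0002,-0.04,0.03],[0.0067,0.0011,-0.0002,-0.05,0.03],[0.008,0.0015,-0.0002,-0.06,0.03],[0.0094,0.0018,-0.0002,-0.07,0.03],[0.0107,0.0021,-0.0002,-0.08,0.03],[0.012,0.0024,-0.0002,-0.09,0.03],[0.0133,0.0027,-0.0002,-0.1,0.03],[0.0133,0.0027,-0.0002,-0.1,0.03]]]';python3 st.py
```

```text
time: 9.87
tool_pos: [0.6108, 0.0617, 0.0056]
tool_rot: [-1.989, -2.426, -0.003]
force: [-4.4, 4.5, 0.4]
opening: 0.0329
t 9.87 phi 0.1971 pos [0.6108 0.0617 0.0056] Fu 5.26 Fn -3.43 Fz 0.39 Mz -0.463 C [ 0.6379 -0.0742]
```

```bash
python3 - <<'E'
from rig import manip
import cv2
for n in('scene','top'): cv2.imwrite(f'pics/{n}5.png',manip.camera(n)['color'])
a=cv2.imread('pics/scene5.png')[220:370,260:410];cv2.imwrite('pics/s7.png',cv2.resize(a,None,fx=4,fy=4,interpolation=cv2.INTER_CUBIC))
a=cv2.imread('pics/top5.png')[170:270,230:380];cv2.imwrite('pics/t7.png',cv2.resize(a,None,fx=5,fy=5,interpolation=cv2.INTER_CUBIC))
E
python3 st.py
```

```text
t 9.97 phi 0.1976 pos [0.6108 0.0617 0.0056] Fu 5.31 Fn -3.06 Fz 1.08 Mz -0.55 C [ 0.638  -0.0742]
```

View pics/s7.png

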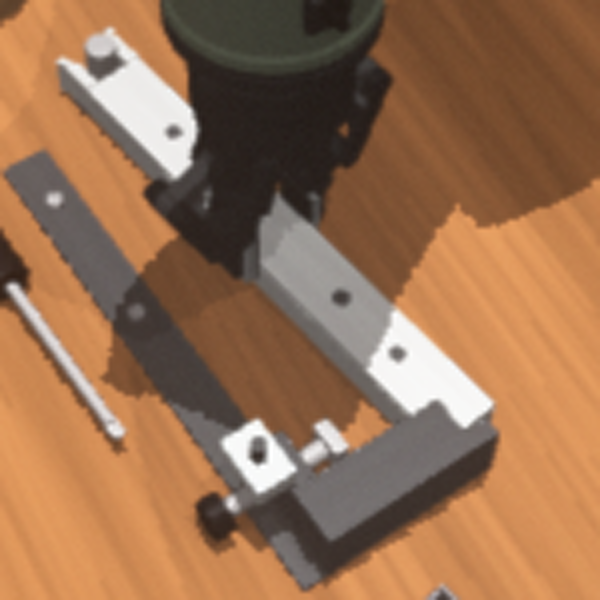

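View pics/t7.png

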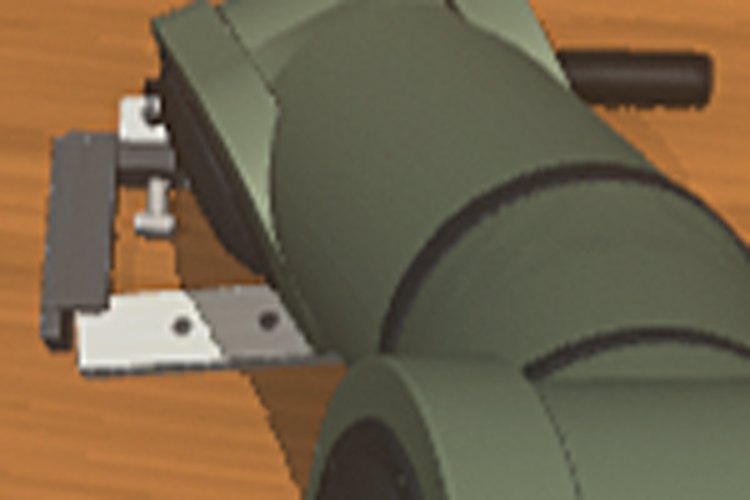

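Scene picture: the fork is seated at the post (285,233) and the tip is going under the lip at about (370,325). The top view shows a gap of roughly 11 px (about 25 mm) between the rail side and the pad face at (261,217). Contact should come near phi 0.10, so I'll go to 0.13 and then feel for it.

```bash
python3 -m creep '[[[0.0011,-0.0005,0,-0.01,0.03],[0.0024,-0.0003,0,-0.02,0.03],[0.0038,0,0,-0.03,0.03],[0.0052,0.0002,0,-0.04,0.03],[0.0065,0.0004,0,-0.05,0.03],[0.0079,0.0006,0,-0.06,0.03],[0.0093,0.0008,0,-0.07,0.03],[0.0093,0.0008,0,-0.07,0.03]]]';python3 st.py
```

```text
time: 10.63
tool_pos: [0.6196, 0.0632, 0.0056]
tool_rot: [-2.072, -2.354, -0.003]
force: [-4.9, 5.1, 2.4]
opening: 0.033
t 10.63 phi 0.1271 pos [0.6196 0.0632 0.0056] Fu 5.72 Fn -4.22 Fz 2.39 Mz -0.365 C [ 0.6372 -0.0742]
```

```bash
for i in 1; do python3 -m creep '[[[0.0003,-0.0006,0,-0.003,0.03],[0.0006,-0.0006,0,-0.006,0.03],[0.0006,-0.0006,0,-0.006,0.03]]]' >/dev/null;python3 st.py; python3 -m creep '[[[0.0003,-0.0006,0,-0.003,0.03],[0.0006,-0.0006,0,-0.006,0.03],[0.0006,-0.0006,0,-0.006,0.03]]]'>/dev/null;python3 st.py;done
```

```text
t 10.88 phi 0.1214 pos [0.62   0.0632 0.0056] Fu 5.18 Fn -1.63 Fz 0.19 Mz -0.074 C [ 0.6368 -0.0743]
t 11.13 phi 0.1158 pos [0.6206 0.0633 0.0056] Fu 5.21 Fn -0.02 Fz -0.34 Mz -0.009 C [ 0.6366 -0.0743]
```

```bash
python3 -m creep '[[[0.0004,-0.0006,0,-0.003,0.03],[0.0008,-0.0006,0,-0.006,0.03],[0.0008,-0.0006,0,-0.006,0.03]]]' >/dev/null;python3 st.py; python3 -m creep '[[[0.0004,-0.0006,0,-0.003,0.03],[0.0007,-0.0006,0,-0.005,0.03],[0.0007,-0.0006,0,-0.005,0.03]]]'>/dev/null;python3 st.py
```

```text
t 11.38 phi 0.1101 pos [0.6214 0.0634 0.0056] Fu 4.72 Fn -1.32 Fz -1.19 Mz -0.123 C [ 0.6367 -0.0742]
t 11.63 phi 0.1053 pos [0.6221 0.0635 0.0056] Fu 4.61 Fn -0.71 Fz -0.42 Mz -0.079 C [ 0.6366 -0.0743]
```

```bash
python3 -m creep '[[[0.0003,-0.0007,0,-0.002,0.03],[0.0006,-0.0007,0,-0.004,0.03],[0.0006,-0.0007,0,-0.004,0.03]]]' >/dev/null;python3 st.py; python3 -m creep '[[[0.0003,-0.0007,0,-0.002,0.03],[0.0006,-0.0007,0,-0.004,0.03],[0.0006,-0.0007,0,-0.004,0.03]]]' >/dev/null;python3 st.py
```

```text
t 11.88 phi 0.1017 pos [0.6226 0.0636 0.0056] Fu 5.37 Fn -0.85 Fz -0.43 Mz -0.182 C [ 0.6366 -0.0742]
t 12.13 phi 0.0981 pos [0.6231 0.0636 0.0056] Fu 6.52 Fn -0.83 Fz 0.1 Mz -0.141 C [ 0.6366 -0.0742]
```

```bash
python3 - <<'E'
from rig import manip
import cv2
for n in('scene','top'): cv2.imwrite(f'pics/{n}6.png',manip.camera(n)['color'])
a=cv2.imread('pics/scene6.png')[295:375,300:400];a=cv2.resize(a,None,fx=5,fy=5,interpolation=cv2.INTER_CUBIC)
b=cv2.imread('pics/top6.png')[180:260,230:290];b=cv2.resize(b,None,fx=5,fy=5,interpolation=cv2.INTER_CUBIC)
cv2.imwrite('pics/st8.png',cv2.hconcat([a,b]))
E
```

```text
(no output)
```

View pics/st8.png

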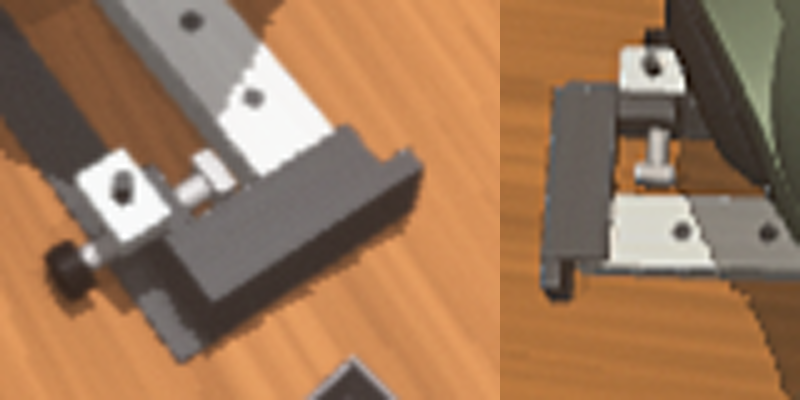

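The top picture shows a remaining gap of about 1.6 px (3–4 mm) between the pad face and the rail's side at (261,218), so contact should come near phi 0.083.

```bash
python3 -m creep '[[[0.0003,-0.0006,0,-0.002,0.03],[0.0006,-0.0006,0,-0.004,0.03],[0.0006,-0.0006,0,-0.004,0.03]]]' >/dev/null;python3 st.py; python3 -m creep '[[[0.0003,-0.0006,0,-0.002,0.03],[0.0006,-0.0006,0,-0.004,0.03],[0.0006,-0.0006,0,-0.004,0.03]]]' >/dev/null;python3 st.py
```

```text
t 12.48 phi 0.0945 pos [0.6235 0.0637 0.0056] Fu 5.48 Fn -1.77 Fz -0.43 Mz -0.12 C [ 0.6366 -0.0742]
t 12.73 phi 0.0908 pos [0.624  0.0638 0.0056] Fu 6.31 Fn -2.28 Fz -0.12 Mz -0.141 C [ 0.6366 -0.0742]
```

```bash
python3 -m creep '[[[0.0003,-0.0006,0,-0.002,0.03],[0.0003,-0.0006,0,-0.002,0.03]]]' >/dev/null;python3 st.py
```

```text
t 12.9 phi 0.089 pos [0.6242 0.0638 0.0056] Fu 5.45 Fn -1.96 Fz -0.14 Mz -0.064 C [ 0.6365 -0.0742]
```

```bash
python3 -m creep '[[[0.0003,-0.0006,0,-0.002,0.03],[0.0003,-0.0006,0,-0.002,0.03]]]' >/dev/null;python3 st.py
```

```text
t 13.07 phi 0.0873 pos [0.6244 0.0639 0.0057] Fu 5.54 Fn -1.0 Fz -0.65 Mz -0.168 C [ 0.6365 -0.0741]
```

```bash
python3 -m creep '[[[0.0003,-0.0006,0,-0.002,0.03],[0.0003,-0.0006,0,-0.002,0.03]]]' >/dev/null;python3 st.py
```

```text
t 13.23 phi 0.0856 pos [0.6246 0.0639 0.0057] Fu 4.68 Fn -1.14 Fz 0.43 Mz -0.159 C [ 0.6365 -0.0741]
```

```bash
python3 -m creep '[[[0.0003,-0.0006,0,-0.002,0.03],[0.0003,-0.0006,0,-0.002,0.03]]]' >/dev/null;python3 st.py
```

```text
t 13.4 phi 0.0839 pos [0.6249 0.0639 0.0058] Fu 4.52 Fn -1.7 Fz 0.78 Mz -0.157 C [ 0.6365 -0.0741]
```

```bash
python3 -m creep '[[[0.0003,-0.0006,0,-0.002,0.03],[0.0003,-0.0006,0,-0.002,0.03]]]' >/dev/null;python3 st.py
```

```text
t 13.57 phi 0.0823 pos [0.6251 0.0639 0.0058] Fu 5.01 Fn -0.94 Fz 0.32 Mz -0.154 C [ 0.6365 -0.0741]
```

```bash
python3 -m creep '[[[0.0003,-0.0006,0,-0.002,0.03],[0.0003,-0.0006,0,-0.002,0.03]]]' >/dev/null;python3 st.py
```

```text
t 13.73 phi 0.0806 pos [0.6253 0.0639 0.0059] Fu 5.55 Fn -2.05 Fz 0.12 Mz -0.106 C [ 0.6365 -0.0741]
```

```bash
python3 -m creep '[[[0.0003,-0.0006,0,-0.002,0.03],[0.0003,-0.0006,0,-0.002,0.03]]]' >/dev/null;python3 st.py
```

```text
t 13.9 phi 0.0789 pos [0.6256 0.0639 0.0059] Fu 5.15 Fn -2.28 Fz 0.71 Mz -0.142 C [ 0.6365 -0.0741]
```

```bash
python3 - <<'E'
from rig import manip
import cv2
for n in('scene','top'): cv2.imwrite(f'pics/{n}7.png',manip.camera(n)['color'])
a=cv2.imread('pics/scene7.png')[300:360,310:370];a=cv2.resize(a,None,fx=7,fy=7,interpolation=cv2.INTER_CUBIC)
b=cv2.imread('pics/top7.png')[190:250,235:285];b=cv2.resize(b,None,fx=7,fy=7,interpolation=cv2.INTER_CUBIC)
cv2.imwrite('pics/st9.png',cv2.hconcat([a,b]))
E
```

```text
(no output)
```

View pics/st9.png

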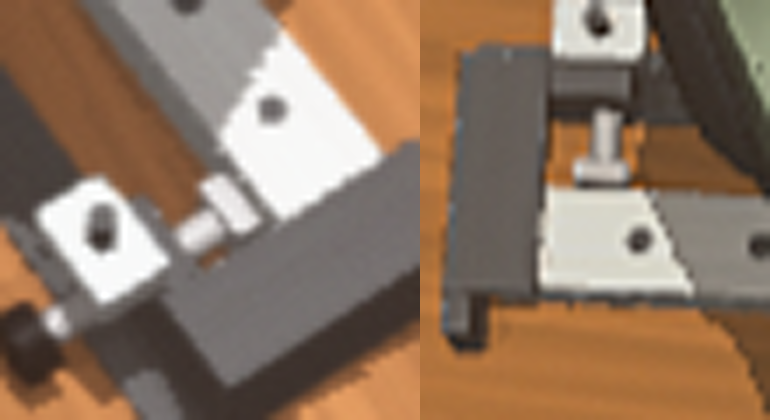

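The pad face and the rail side are nearly touching in the top view, at about (261,216). Next I'll take finer steps.

```bash
python3 -m creep '[[[0.0002,-0.0006,0,-0.0015,0.03],[0.0002,-0.0006,0,-0.0015,0.03]]]' >/dev/null;python3 st.py
```

```text
t 14.17 phi 0.0779 pos [0.6257 0.064  0.006 ] Fu 5.82 Fn -1.73 Fz 0.28 Mz -0.151 C [ 0.6365 -0.0741]
```

```bash
python3 -m creep '[[[0.0002,-0.0006,0,-0.0015,0.03],[0.0002,-0.0006,0,-0.0015,0.03]]]' >/dev/null;python3 st.py
```

```text
t 14.33 phi 0.0768 pos [0.6259 0.064  0.0061] Fu 5.82 Fn -1.06 Fz 0.41 Mz -0.125 C [ 0.6365 -0.0741]
```

```bash
python3 -m creep '[[[0.0002,-0.0006,0,-0.0015,0.03],[0.0002,-0.0006,0,-0.0015,0.03]]]' >/dev/null;python3 st.py
```

```text
t 14.5 phi 0.0757 pos [0.626  0.064  0.0062] Fu 6.29 Fn -0.48 Fz 0.75 Mz -0.101 C [ 0.6365 -0.0741]
```

```bash
python3 -m creep '[[[0.0002,-0.0006,-0.0003,-0.0015,0.03],[0.0002,-0.0006,-0.0003,-0.0015,0.03]]]' >/dev/null;python3 st.py
```

```text
t 14.67 phi 0.0746 pos [0.6262 0.0641 0.0059] Fu 6.05 Fn -0.7 Fz -0.61 Mz -0.084 C [ 0.6365 -0.074 ]
```

```bash
python3 -m creep '[[[0.0002,-0.0006,-0.0003,-0.0015,0.03],[0.0002,-0.0006,-0.0003,-0.0015,0.03]]]' >/dev/null;python3 st.py
```

```text
t 14.83 phi 0.0734 pos [0.6264 0.0641 0.0056] Fu 6.24 Fn -0.73 Fz 1.18 Mz -0.12 C [ 0.6366 -0.074 ]
```

```bash
python3 -m creep '[[[0.0002,-0.0006,-0.0003,-0.0015,0.03],[0.0002,-0.0006,-0.0003,-0.0015,0.03]]]' >/dev/null;python3 st.py
```

```text
t 15.0 phi 0.0724 pos [0.6265 0.0642 0.0056] Fu 5.33 Fn -3.53 Fz 4.93 Mz -0.037 C [ 0.6365 -0.074 ]
```

```bash
python3 -m creep '[[[0.0002,-0.0006,0.0001,-0.0015,0.03],[0.0002,-0.0006,0.0001,-0.0015,0.03]]]' >/dev/null;python3 st.py
```

```text
t 15.17 phi 0.0713 pos [0.6267 0.0642 0.0058] Fu 5.05 Fn -0.75 Fz -0.24 Mz -0.067 C [ 0.6365 -0.074 ]
```

```bash
python3 -m creep '[[[0.0002,-0.0006,0,-0.0015,0.03],[0.0002,-0.0006,0,-0.0015,0.03]]]' >/dev/null;python3 st.py
```

```text
t 15.33 phi 0.0702 pos [0.6269 0.0642 0.0059] Fu 6.35 Fn -1.66 Fz 0.38 Mz -0.104 C [ 0.6366 -0.0739]
```

```bash
python3 -m creep '[[[0.0002,-0.0007,0,-0.0015,0.03],[0.0002,-0.0007,0,-0.0015,0.03]]]' >/dev/null;python3 st.py
```

```text
t 15.5 phi 0.0691 pos [0.627  0.0642 0.006 ] Fu 5.64 Fn -1.55 Fz 0.3 Mz -0.117 C [ 0.6365 -0.074 ]
```

```bash
python3 -m creep '[[[0.0002,-0.0007,0,-0.0015,0.03],[0.0002,-0.0007,0,-0.0015,0.03]]]' >/dev/null;python3 st.py
```

```text
t 15.67 phi 0.068 pos [0.6271 0.0642 0.006 ] Fu 5.94 Fn -0.91 Fz 0.8 Mz -0.104 C [ 0.6365 -0.074 ]
```

```bash
python3 - <<'E'
from rig import manip
import cv2
for n in('scene','top'): cv2.imwrite(f'pics/{n}8.png',manip.camera(n)['color'])
a=cv2.imread('pics/scene8.png')[300:360,310:370];a=cv2.resize(a,None,fx=7,fy=7,interpolation=cv2.INTER_CUBIC)
b=cv2.imread('pics/top8.png')[190:250,235:285];b=cv2.resize(b,None,fx=7,fy=7,interpolation=cv2.INTER_CUBIC)
cv2.imwrite('pics/st10.png',cv2.hconcat([a,b]))
a=cv2.imread('pics/scene8.png')[220:280,265:325];cv2.imwrite('pics/s10.png',cv2.resize(a,None,fx=8,fy=8,interpolation=cv2.INTER_CUBIC))
E
```

```text
(no output)
```

View pics/st10.png

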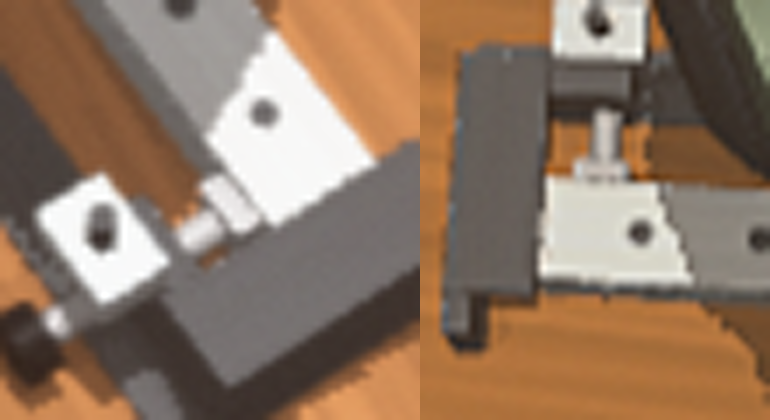

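View pics/s10.png

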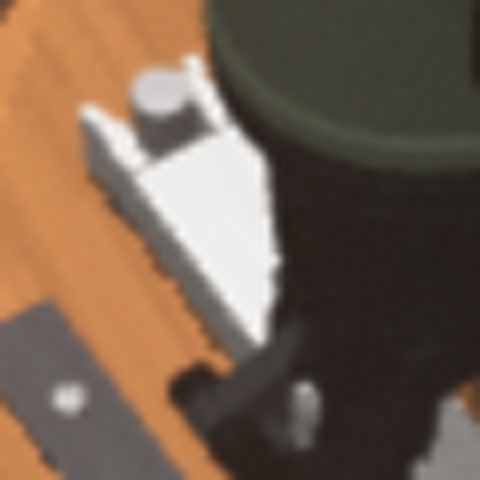

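The pad hasn't moved (top view, pad at about (261,214)). The scene view suggests a 1–2 mm gap at (345,328), so I'll continue.

```bash
python3 -m creep '[[[0.0002,-0.0006,0,-0.0015,0.03],[0.0002,-0.0006,0,-0.0015,0.03]]]' >/dev/null;python3 st.py
```

```text
t 15.93 phi 0.067 pos [0.6272 0.0642 0.0061] Fu 5.9 Fn -1.09 Fz 0.42 Mz -0.121 C [ 0.6365 -0.0739]
```

```bash
python3 -m creep '[[[0.0002,-0.0006,0,-0.0015,0.03],[0.0002,-0.0006,0,-0.0015,0.03]]]' >/dev/null;python3 st.py
```

```text
t 16.1 phi 0.066 pos [0.6272 0.0642 0.0061] Fu 4.97 Fn -1.69 Fz 0.14 Mz 0.003 C [ 0.6364 -0.074 ]
```

```bash
python3 -m creep '[[[0.0002,-0.0006,0,-0.0015,0.03],[0.0002,-0.0006,0,-0.0015,0.03]]]' >/dev/null;python3 st.py
```

```text
t 16.27 phi 0.0654 pos [0.6272 0.0643 0.0061] Fu 4.15 Fn -2.08 Fz 0.22 Mz 0.127 C [ 0.6363 -0.0739]
```

```bash
python3 -m creep '[[[0.0002,-0.0006,0,-0.0015,0.03],[0.0002,-0.0006,0,-0.0015,0.03]]]' >/dev/null;python3 st.py
```

```text
t 16.43 phi 0.0648 pos [0.6272 0.0643 0.0061] Fu 4.97 Fn -2.74 Fz 0.87 Mz 0.228 C [ 0.6362 -0.0739]
```

Contact felt: Mz rises clearly, about 2 N on the pad. I'll press up to about 5–6 N.

```bash
python3 -m creep '[[[0.0004,-0.0006,0,-0.0015,0.03],[0.0004,-0.0006,0,-0.0015,0.03]]]' >/dev/null;python3 st.py
```

```text
t 16.6 phi 0.0642 pos [0.6273 0.0643 0.0061] Fu 5.35 Fn -3.64 Fz 1.0 Mz 0.237 C [ 0.6362 -0.0739]
```

```bash
python3 -m creep '[[[0.0004,-0.0006,0,-0.0015,0.03],[0.0004,-0.0006,0,-0.0015,0.03]]]' >/dev/null;python3 st.py
```

```text
t 16.77 phi 0.0637 pos [0.6273 0.0643 0.0061] Fu 5.09 Fn -2.45 Fz 1.92 Mz 0.249 C [ 0.6361 -0.0739]
```

```bash
python3 -m creep '[[[0.0007,-0.0006,0,-0.0005,0.03],[0.0007,-0.0006,0,-0.0005,0.03]]]' >/dev/null;python3 st.py
```

```text
t 16.93 phi 0.064 pos [0.6273 0.0643 0.0061] Fu 5.42 Fn -5.73 Fz 4.14 Mz 0.24 C [ 0.6361 -0.0739]
```

```bash
python3 -m creep '[[[0.0008,-0.0006,0,-0.0005,0.03],[0.0008,-0.0006,0,-0.0005,0.03]]]' >/dev/null;python3 st.py
```

```text
t 17.1 phi 0.0644 pos [0.6273 0.0643 0.006 ] Fu 6.52 Fn -5.5 Fz 3.49 Mz 0.173 C [ 0.6362 -0.0739]
```

```bash
python3 -m creep '[[[0.0009,-0.0006,0,-0.002,0.03],[0.0009,-0.0006,0,-0.002,0.03]]]' >/dev/null;python3 st.py
```

```text
t 17.27 phi 0.0635 pos [0.6273 0.0644 0.006 ] Fu 4.77 Fn -6.96 Fz 5.36 Mz 0.355 C [ 0.6361 -0.0738]
```

```bash
python3 -m creep '[[[0.0009,-0.0006,0,-0.003,0.03],[0.0009,-0.0006,0,-0.003,0.03],[0.0009,-0.0006,0,-0.003,0.03]]]' >/dev/null;python3 st.py
```

```text
t 17.52 phi 0.0618 pos [0.6273 0.0644 0.006 ] Fu 4.89 Fn -7.88 Fz 5.75 Mz 0.472 C [ 0.6358 -0.0739]
```

Pad load is about 6 N and the fork bears with about 5 N. Next I'll let go, keeping a slight bias toward post and stop while the fingers open.

```bash
python3 -m creep '[[[0.0004,-0.0004,0,-0.001,0.032],[0.0004,-0.0004,0,-0.001,0.04],[0.0002,-0.0002,0,0,0.05],[0,0,0,0,0.06],[0,0,0,0,0.06],[0,0,0,0,0.06]]]';python3 st.py
python3 - <<'E'
from rig import manip
import cv2
for n in('scene','top'): cv2.imwrite(f'pics/{n}9.png',manip.camera(n)['color'])
a=cv2.imread('pics/scene9.png')[220:370,260:400];cv2.imwrite('pics/s11.png',cv2.resize(a,None,fx=4,fy=4,interpolation=cv2.INTER_CUBIC))
E
```

```text
time: 18.02
tool_pos: [0.6274, 0.0642, 0.006]
tool_rot: [-2.133, -2.269, -0.018]
force: [-0.2, 0.0, 0.1]
opening: 0.06
t 18.02 phi 0.0616 pos [0.6274 0.0642 0.006 ] Fu 0.06 Fn -0.16 Fz 0.13 Mz 0.051 C [ 0.6359 -0.0741]
```

View pics/s11.png

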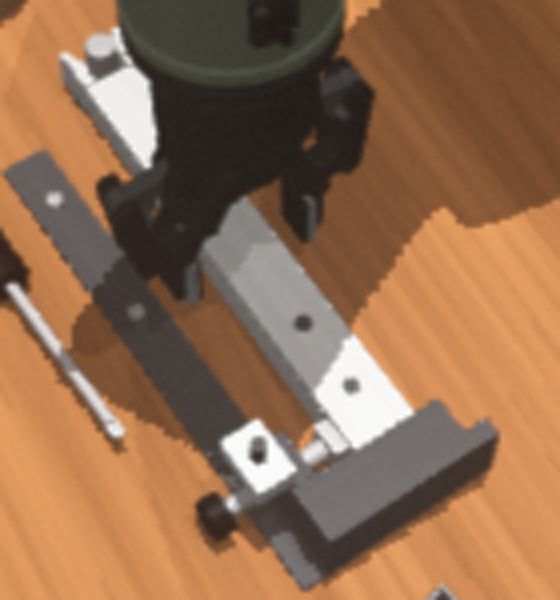

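The rail has been let go and sits beside the pad at (342,330), fork on the post at (285,232). I'll lift clear and check.

```bash
python3 -m creep '[[[0,0,0.01,0,0.06],[0,0,0.03,0,0.06],[0,0,0.06,0,0.06],[0,0,0.1,0,0.06],[0,0,0.14,0,0.06],[0,0,0.18,0,0.06],[-0.03,-0.04,0.2,0,0.06],[-0.06,-0.08,0.2,0,0.06],[-0.09,-0.11,0.2,0,0.06],[-0.11,-0.15,0.2,0,0.06],[-0.13,-0.19,0.2,0,0.06],[-0.15,-0.22,0.2,0,0.06],[-0.17,-0.25,0.2,0,0.06],[-0.17,-0.29,0.2,0,0.06],[-0.17,-0.32,0.2,0,0.06],[-0.17,-0.35,0.2,0,0.06],[-0.17,-0.35,0.2,0,0.06],[-0.17,-0.35,0.2,0,0.06]]]'
python3 - <<'E'
from rig import manip
import cv2
I={}
for n in('scene','top'): I[n]=manip.camera(n)['color'];cv2.imwrite(f'pics/{n}10.png',I[n])
b=cv2.imread('pics/top10.png')[180:255,230:380];cv2.imwrite('pics/t12.png',cv2.resize(b,None,fx=5,fy=5,interpolation=cv2.INTER_CUBIC))
a=cv2.imread('pics/scene10.png')[220:370,260:400];cv2.imwrite('pics/s12.png',cv2.resize(a,None,fx=4,fy=4,interpolation=cv2.INTER_CUBIC))
E
```

```text
time: 19.62
tool_pos: [0.4568, -0.2871, 0.2064]
tool_rot: [-2.137, -2.266, -0.018]
force: [-0.3, -0.4, -0.2]
opening: 0.0599
```

View pics/t12.png

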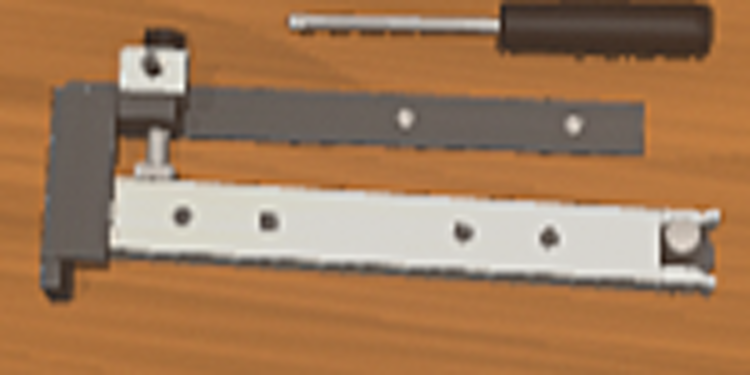

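View pics/s12.png

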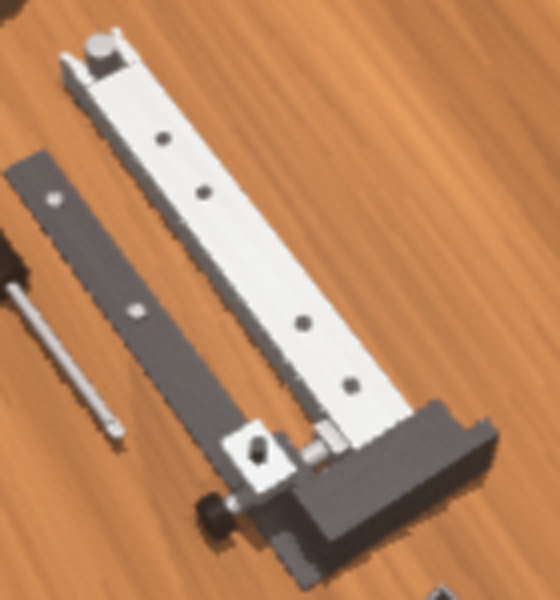

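View pics/top10.png

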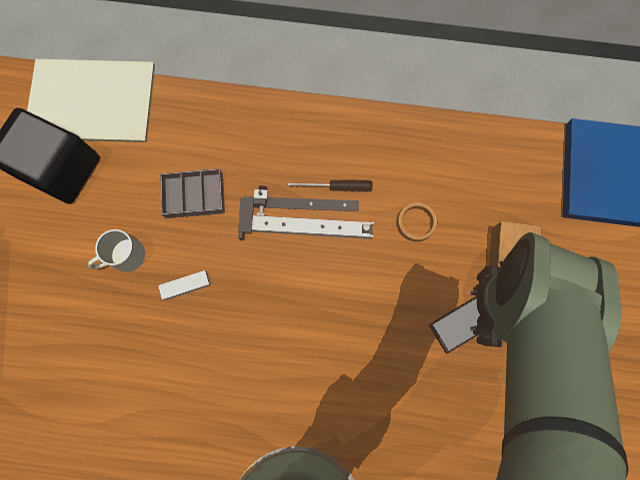

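```bash
python3 - <<'E'
import cv2,numpy as np
for n,box in(('scene',(305,318,352,362)),('top',(252,183,270,217))):
  a=cv2.imread(f'pics/{n}0.png',0).astype(np.float32);b=cv2.imread(f'pics/{n}10.png',0).astype(np.float32)
  for nm,(x0,y0,x1,y1) in(('all',box),('knob/pad',{'scene':(305,338,325,358),'top':(254,205,268,215)}[n]),('pad',{'scene':(330,322,346,338),'top':(255,183,270,190)}[n])):
    p=a[y0:y1,x0:x1];q=b[y0:y1,x0:x1]
    print(n,nm,cv2.phaseCorrelate(p,q,cv2.createHanningWindow(p.shape[::-1],cv2.CV_32F)),'meandiff',np.abs(p-q).mean())
A=[cv2.resize(cv2.imread(f'pics/scene{k}.png')[315:355,305:355],None,fx=8,fy=8,interpolation=cv2.INTER_CUBIC) for k in(0,10)]
cv2.imwrite('pics/cmp.png',cv2.hconcat(A))
E
```

```text
scene all ((-0.021239407119772125, 0.4839121912614246), 0.9480167813875057) meandiff 8.45116
scene knob/pad ((0.038327228775889566, -0.2083400789963914), 0.9371557499468327) meandiff 0.73667353
scene pad ((0.03299709894212555, -0.022583083539970517), 1.041495660902001) meandiff 2.0453913
top all ((-0.022489225888600473, -0.043248374112057064), 1.0005996896896834) meandiff 11.947712
top knob/pad ((0.5014346872916633, 0.06816200209050383), 0.997940792242686) meandiff 9.035714
top pad ((0.432819313567375, 0.057680379612167876), 1.0035782570640246) meandiff 8.104762
```

View pics/cmp.png

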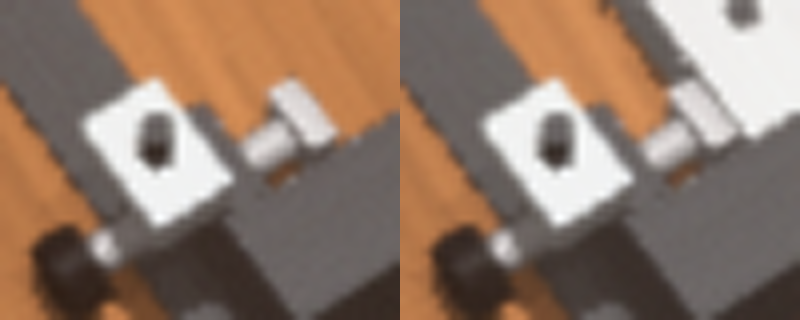

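The pad looks the same before and after: pad, stem and knob match in the scene view. The rail's side lies along it and the post sits against the slot bottom. Handing in.

```bash
python3 -c "
from rig import manip
s=manip.state();print(s['time'],s['force'],abs(s['qvel']).max())
print(manip.sign_off())"
```

```text
19.7167 [-0.32282913 -0.27150734 -0.19737921] 0.016780645677152276
the job is handed in; nothing more can be done
None
```

The rail is hooked on the post, swung in under the lip and left lying against the stop pad. I handed the job in at 19.7 s.

- **Hooking:** I gripped the rail near its centre and set the fork over the post with the rail swung about 0.35 rad clear on the robot's side. I then laid the rail flat and pushed until the fork bore on the post, about 7 N at first contact.
- **Swinging:** I kept about 5–6 N on the post while swinging the other end under the lip. The pad showed itself as a clear change in the wrist moment. I pressed up to about 6 N on it, estimated from wrist force and moment, and held about 5 N on the post. The strongest push I read at the step ends, on post or pad, was about 8–9 N.
- **Release:** I opened the fingers with a slight bias toward post and stop, and the wrist force fell to about 0. Then I lifted straight up and moved clear.

**Last checks:**
- In the scene view the pad, its stem and knob look unmoved, to within about 0.2 px.
- The same comparison in the top view gave about 0.4–0.5 px sideways. That is along the rail rather than in the pad's setting direction. I took it as image noise and did not check it further.
- The post stands inside the slot by its bottom, the rail's side lies along the pad, and the other things look undisturbed in the top view, though the arm hid part of the carton and handset.
- After letting go, I judged contact with the post and stop only from the pictures, good to about 1–2 mm, and from the forces just before release. I did not feel for it again.
- Measured heights came out about 6 mm low because of camera calibration. I therefore placed the fork by positions relative to the post and confirmed it by contact.

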